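Press the practice nail under the curing lamp

TASK

Take the presser (the tall tool with the square handle and wide round collar) out of the stand, slide it in from the open front of the lamp's slot so that its collar passes under the lamp's hood, and press its rubber tip on the black dot of the practice nail. Press lightly, so that the sprung finger sinks by about half of its 10 mm travel, with the presser square to the sloping nail and not leaning on the hood. Finish while holding it there in the gripper, pressed and still; do not disturb the other things on the table.

Things in the scene. Friction and masses are not known exactly. Their poses are not given: they have to be found in the camera images.
- presser_grip (a point): Middle of the presser's square handle (16 x 16 x 65 mm, flats facing this frame's x and y), on the axis, 122.5 mm above the tip end and 32.5 mm below the tool's top. z runs from tip to handle. The presser stands upright, tip down, in any of the stand's three holes; it is the tallest tool there and the only square-handled one. Its turn about z does not matter for the job.
- presser_tip (a point): The very end of the presser's tip, on its axis; axes as presser_grip.
- presser: The presser, loose, straight, about 40 g, 155 mm long; origin and axes as presser_tip. From the tip up: round-ended rubber tip 12 mm in diameter, 0 to 12 mm; round collar 28 mm in diameter, 12 to 18 mm; round shaft 10 mm in diameter, to 90 mm; square handle to 155 mm.
- stand: White block, 60 x 220 mm, 40 mm high, fixed; origin under its centre, on the table, long side along y. Three holes, 15 mm in diameter and 16 mm deep, in its top at y = -75, 0 and 75 mm. A tool's tip stands in the hole, its collar on the top: lift the presser by over 12 mm to free it (taken out: tip over 10 mm above the block).
- dot (a point): Black dot (6 mm across) on the upper face of the practice finger's flat nail (20 x 16 mm), under the hood, about 83 mm above the table. z is square to the nail, leaning 15 degrees from vertical towards the lamp's open front; x points to the lamp's back, rising 15 degrees; y is level. The finger, 17 mm wide, runs from x = -12 to 54 mm. The dot sinks along -z with joint finger.
- finger (a joint): How far the sprung finger and nail are pressed down along the nail's -z, in m: 0 free, 0.010 at its hard stop. About 0.7 N starts it, and 0.5 N more is needed for each mm (about 3.2 N at half travel).
- hood: White U-shaped plate 14 mm thick, fixed on the lamp, parallel to the nail. In dot's axes, from the unpressed dot: underside z = 48, top z = 62, x = -35 to 75, y = -56 to 56 mm. Slot 22 mm wide about y = 0, open at the front x = -35, closed at x = 43: it passes the shaft, not the collar. Posts at x = 64, y = +-45 carry it; below, front and sides are open. Origin on the table, as lamp's.
- lamp: The lamp's base, fixed, 170 x 130 mm, origin on the table below the middle of the lamp's bed; its -x side is the open front, turned towards the robot.
- pusher: Bystander: slim steel tool 100 mm long with a flat end on top, in the stand; origin at its lower tip.
- dotter: Bystander: slim wooden-handled tool 96 mm long with a small ball on top, in the stand; origin at its lower tip.
- polish_a: Bystander: small bottle with black cap, 28 mm in diameter, 75 mm high, between stand and lamp, nearer the robot; origin under its centre.
- polish_b: Bystander: small bottle with black cap, 28 mm in diameter, 70 mm high, between stand and lamp, farther from the robot; origin under its centre.
- nipper: Bystander: steel nippers lying in the steel tray at the back.
- file: Bystander: flat file lying in the steel tray at the back.
- lotion: Bystander: blue bottle 60 mm in diameter, 170 mm high, at the left side; origin under its centre.
- jar: Bystander: glass jar 66 mm in diameter, 60 mm high, at the right side; origin under its centre.
There are look-alikes about, which are no part of the job. What is meant by the presser is not purple, and is the smaller of those in its own colour.

How it is judged:
By the outcome, as a careful person would: the job done as asked, in the order asked, and still so for the second after the job is handed in, while the arm keeps its last pose, push and grip.
It also fails if it takes over 48 s, if anything falls off the work surface, if the arm or the gripper's body presses on something with over 40 N, if the wrist force passes 120 N, or if a joint passes its speed limit or range.

ROBOT

A 6-joint arm with a two-finger parallel gripper is mounted at the origin on the work surface. World frame = base frame: x ahead of the robot, y to its left, z up, the work surface at z = 0. Lengths are in mm, angles in rad, forces in N, time in s.
With the tool pointing down it reaches from about 400 to 925 mm from the base axis. Payload 12.5 kg.
Tool frame: the origin (TCP) lies between the finger pads; the fingertips stand 19 mm ahead of it and the grasp point (between the pads) is the TCP; z points along the fingers, y is the direction in which the jaws open and shut (so a half turn about z gives the same grasp; the last joint's range is limited). The gripper opens to 95 mm and grips with 3 to 60 N. Pads are 20 mm wide; open, the fingers measure 119 mm over their backs; the gripper's body (75 mm by 180 mm) begins 59 mm behind the grasp point.
Start: joints at [-1.417, 0.491, 1.559, -0, 1.092, -0.106], TCP at [160.577, -604.038, 212.561] pointing down, gripper open.
Joint ranges: [-3.1, 3.1], [-0.84, 2.19], [0.05, 2.79], [-1.13, 4.28], [0.06, 2.93], [-2.69, 2.69]. Speed limits (rad/s): [2.22, 2.22, 2.79, 3.14, 3.14, 3.14].

INTERFACE

Orientations are given as a 3x3 rotation matrix whose columns are the frame's x, y, z axes.
In Python, from bench import robot, eyes gives the robot as it stands. The module is installed in compiled form; this text tells all that it offers.
- The arm moves only by the tool carry_out, never from a script. Its argument "rows" is a list of rows, each an object of numbers: "tx", "ty", "tz": the shift along the tool's x, y, z in m; "spin": the turn about the tool's z in degrees; "jaw": the gripper command: -1 is fully open, 1 is shut, values between are in proportion. A call has 1 to 20 rows; each row is the pose to reach, as a shift and turn from the pose measured when the call began, along the tool's axes at that moment; what a row does not reach only later rows make up. A row lasts 1/8 s, in which the tool goes at most 62.5 mm and 10.7 degrees, less where a joint would pass 70% of its speed; a pose out of reach is approached as far as the arm can. A call with a gripper value outside its range is refused whole. The fingers move at their own pace and stop on an object; "force" is the grip in N (left out, the last holds). Time passes only in rows, so rows that repeat a pose let the fingers close. It gives the time, the measured TCP pose, the force and the opening at its end, in the units of the state.
- robot.state(): the state, without advancing time (a new reading comes with each control period).
- eyes.snapshot(name): name is "side" or "top" or "wrist"; returns a dict with "color" (480x640x3 uint8, red, green, blue), "fx", "fy", "cx", "cy" (pixels), "dist" ([k1, k2, p1, p2, k3] as OpenCV has them; the pictures are not rectified), "origin" and "rotation" of the camera in the world. Camera axes: x right, y up, looking along -z (the intrinsics and any distortion apply to the point x, -y, -z); pixel columns grow to the right and rows downward; lengths in mm; the calibration is good to about 2 mm. A picture is of the moment at which its call begins. There is no depth.
- robot.job_done(): hands the job in, once; it reports no verdict.
The state is a dict: "t": time; "joints": joint angles; "dq": joint speeds; "joint_torque": joint torques, N m; "ee_pos": TCP position; "eef_rot": TCP orientation; "force": force on the tool from outside, world axes, zero at the start; "wrist_torque": the same for the moment, N m; "finger_gap": finger opening in mm.
Only numpy, scipy, OpenCV 4.12 (cv2) and the standard library are available. Lean on these libraries where they do the work, as an engineer would, in place of code of your own. Each camera call takes 0.05 s, during which the arm holds its last target. There are 200 camera calls.

## Working session

There is one attempt and no reset: what is moved stays moved. The work goes in short steps, Python scripts to look and compute and a tool call to move; the robot and the scene stay as the last step left them, time stands still between calls to the robot, and variables do not carry over. Pictures are saved under pics/ and viewed, about 8 in all and at most 12, crops included, and the job is handed in when it is done.

Besides the shell and the picture viewer there is one more tool, called after ">>>" in YAML: its name, and indented under it one key for each argument. carry_out: Moves the arm, as the interface text tells. Its arguments: {"type":"object","properties":{"rows":{"type":"array"},"force":{"type":"number"}},"required":["rows"]}

```bash
mkdir -p pics
cat > h.py <<'E'
import numpy as np, cv2
from bench import robot, eyes
np.set_printoptions(precision=3,suppress=True)
def snap(n,f=None):
    s=eyes.snapshot(n)
    if f: cv2.imwrite('pics/'+f,cv2.cvtColor(s['color'],cv2.COLOR_RGB2BGR))
    return s
def K(s): return np.array([[s['fx'],0,s['cx']],[0,s['fy'],s['cy']],[0,0,1.]])
def ray(s,u,v):
    p=cv2.undistortPoints(np.array([[[u,v]]],float),K(s),np.array(s['dist'],float))[0,0]
    d=np.array(s['rotation'])@np.array([p[0],-p[1],-1.]); return np.array(s['origin'],float),d/np.linalg.norm(d)
def onz(s,u,v,z):
    o,d=ray(s,u,v); return o+d*(z-o[2])/d[2]
def tri(*rs):
    A=0;b=0
    for o,d in rs:
        P=np.eye(3)-np.outer(d,d);A=A+P;b=b+P@o
    x=np.linalg.solve(A,b); return x,[np.linalg.norm((np.eye(3)-np.outer(d,d))@(x-o)) for o,d in rs]
def proj(s,X):
    c=(np.atleast_2d(X)-np.array(s['origin']))@np.array(s['rotation']); c=c*[1,-1,-1]
    return cv2.projectPoints(c,np.zeros(3),np.zeros(3),K(s),np.array(s['dist'],float))[0][:,0]
E
python3 - <<'E'
from h import *
a=snap('side','s1.png');b=snap('top','t1.png')
for s in(a,b): print(s['origin'],s['rotation'],s['fx'],s['dist'])
print(robot.state())
E
```

```text
[472.603 900.431 984.424] [[-0.985  0.116 -0.126]
 [-0.172 -0.68   0.713]
 [-0.003  0.724  0.69 ]] 575.6737364448286 [0.063 0.    0.    0.    0.   ]
[ 477.522   -9.927 1490.745] [[ 0.004  0.996 -0.091]
 [-1.     0.004 -0.002]
 [-0.001  0.091  0.996]] 610.8307830304569 [0.063 0.    0.    0.    0.   ]
{'t': 0.1, 'joints': array([-1.417,  0.492,  1.559, -0.   ,  1.092, -0.106]), 'dq': array([ 0.001, -0.002, -0.002, -0.001,  0.001, -0.   ]), 'joint_torque': array([  0.005, -61.362, -25.861,   0.069,   0.047,  -0.   ]), 'ee_pos': array([ 160.528, -603.795,  212.006]), 'eef_rot': array([[ 0.966,  0.257, -0.   ],
       [ 0.257, -0.966,  0.001],
       [ 0.   , -0.001, -1.   ]]), 'force': array([ 1.284, -0.126, -0.13 ]), 'wrist_torque': array([-0.005,  0.049, -0.004]), 'finger_gap': 95.01231156036845}
```

View pics/s1.png

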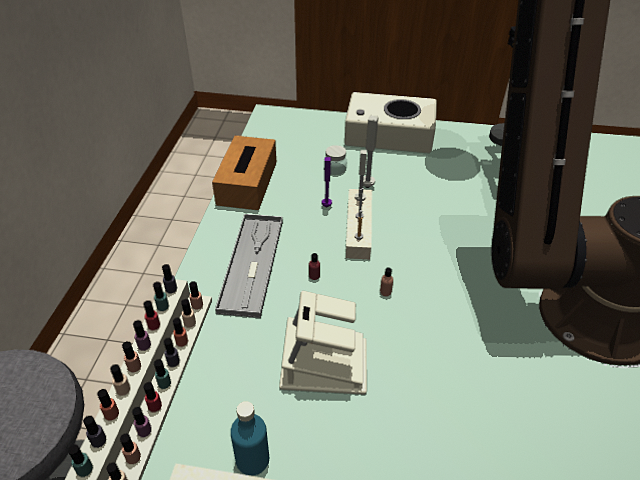

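View pics/t1.png

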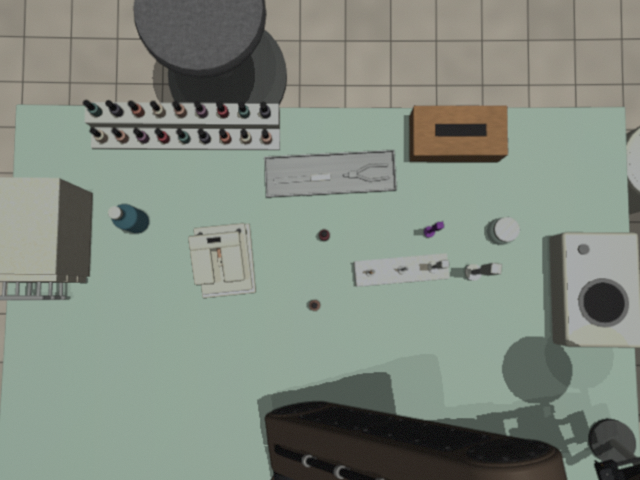

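Candidates: a purple tool at top (433,229), which is the wrong colour. A large grey tool at top (482,270), outside the stand and larger. A smaller grey square-handled tool in the stand at top (437,266), side (363,165), which fits. I'll confirm with an enlarged crop, including the lamp.

Run:
```python
import cv2,numpy as np
a=cv2.imread('pics/s1.png');b=cv2.imread('pics/t1.png')
r=lambda i,y,x,h,w:cv2.resize(i[y:y+h,x:x+w],(400,300),interpolation=cv2.INTER_CUBIC)
o=np.vstack([np.hstack([r(a,108,290,150,200)[:, :],r(a,285,265,112,150)]),np.hstack([r(b,215,350,112,150),r(b,215,175,75,100)])])
cv2.imwrite('pics/c1.png',o)
```

```text
(no output)
```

View pics/c1.png

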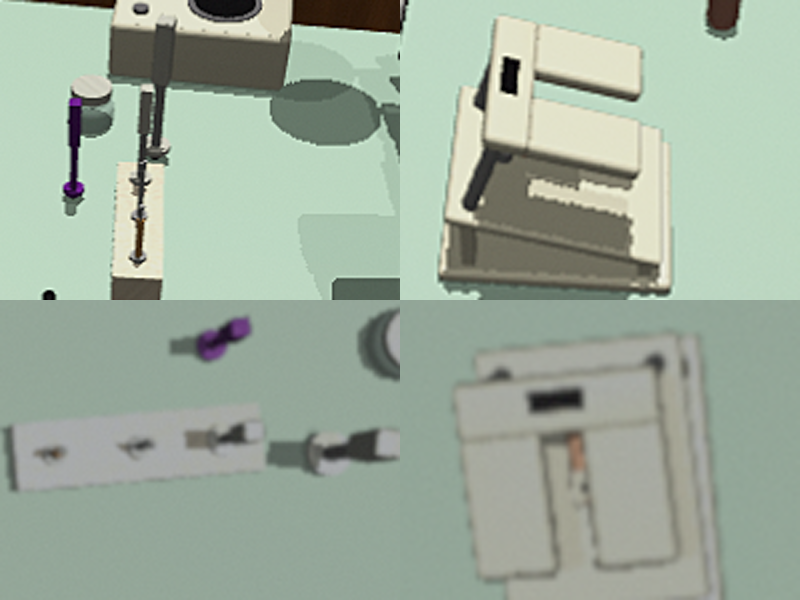

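The crop confirms it: the small grey square-handled tool stands in the stand's -y hole. The large grey one stands outside the stand. Moves only allow spin about the tool's z, so I plan to tilt the presser 15° inside the grip, pivoting about the jaw axis while the tip is still in its hole.

Run:
```python
from h import *
a=snap('side');b=snap('top')
# stand: top-face contour in top view
hsv=cv2.cvtColor(b['color'],cv2.COLOR_RGB2HSV)
m=((hsv[...,1]<25)&(hsv[...,2]>130)).astype(np.uint8)
for nm,(x0,y0,x1,y1) in dict(stand=(350,245,455,292),lamp=(185,215,260,302)).items():
    q=np.zeros_like(m);q[y0:y1,x0:x1]=m[y0:y1,x0:x1]
    c=max(cv2.findContours(q,cv2.RETR_EXTERNAL,cv2.CHAIN_APPROX_NONE)[0],key=cv2.contourArea)
    r=cv2.minAreaRect(c);bx=cv2.boxPoints(r);print(nm,r)
    if nm=='stand':
        P=np.array([onz(b,*p,40)[:2] for p in bx]);print(P,P.mean(0));
        d=[P[(i+1)%4]-P[i] for i in range(4)];print([np.linalg.norm(x) for x in d],[np.degrees(np.arctan2(x[1],x[0])) for x in d])
f=lambda u,v,x0,y0,k:(x0+u*k,y0+v*k)
# crop reads
T=lambda u,v:(350+u*.375,215+(v-300)*112/300)
L=lambda u,v:(175+(u-400)*.25,215+(v-300)*.25)
S=lambda u,v:(290+u*.5,108+v*.5)
print('presser top',onz(b,*T(248,432),183),'collar',onz(b,*T(222,440),46))
print('presser tri top',tri(ray(b,*T(248,432)),ray(a,*S(147,88))))
print('big tri top',tri(ray(b,*T(378,444)),ray(a,*S(166,18))),'collar',tri(ray(b,*T(325,452)),ray(a,*S(156,148))))
zf=83-35*.2588+62*.9659; zb=83+75*.2588+62*.9659
fl=onz(b,*L(477,578),zf);fr=onz(b,*L(680,565),zf);bl=onz(b,*L(455,387),zb);br=onz(b,*L(655,370),zb)
print(fl,fr,bl,br,np.linalg.norm(fl-fr),np.linalg.norm(bl-br),np.linalg.norm((fl+fr-bl-br)[:2]/2),110*.9659)
ym=np.degrees(np.arctan2(*((fl-fr)+(bl-br))[[1,0]]))-90; print('yaw y',ym,'yaw x',np.degrees(np.arctan2(*((bl+br)-(fl+fr))[[1,0]])))
```

```text
stand ((401.75054931640625, 269.3805847167969), (27.264026641845703, 95.61735534667969), 84.8826904296875)
[[ 566.693  -81.562]
 [ 588.017 -307.5  ]
 [ 523.669 -312.225]
 [ 502.348  -87.271]] [ 545.182 -197.14 ]
[np.float64(226.942598184073), np.float64(64.5207977741052), np.float64(225.962249035161), np.float64(64.59851198620194)] [np.float64(-84.60859943993039), np.float64(-175.80067894080813), np.float64(95.41438978512625), np.float64(5.0703781634118155)]
lamp ((221.60890197753906, 260.089111328125), (72.14019775390625, 63.68238067626953), 84.2894058227539)
presser top [ 549.777 -266.807  183.   ] collar [ 550.177 -270.716   46.   ]
presser tri top (array([ 549.49 , -267.015,  181.982]), [np.float64(0.34330995837512085), np.float64(0.34330995837521183)])
big tri top (array([ 538.441, -358.429,  224.57 ]), [np.float64(0.3177884347117207), np.float64(0.31778843471194873)]) collar (array([ 539.446, -368.373,   15.997]), [np.float64(1.9558594890603407), np.float64(1.9558594890602718)])
[505.499 273.987 133.828] [512.984 162.203 133.828] [608.697 282.434 162.296] [618.493 173.92  162.296] 112.034414494965 108.9560911902585 104.83989930303764 106.249
yaw y 4.4854450521189335 yaw x 5.518298708107079
```

>>> carry_out:
  rows:
    - {"tx": 0,"ty": 0,"tz": -0.06,"spin": 0,"jaw": -1}
    - {"tx": 0.463,"ty": -0.223,"tz": -0.088,"spin": -80,"jaw": -1}
    - {"tx": 0.463,"ty": -0.223,"tz": -0.088,"spin": -80,"jaw": -1}
    - {"tx": 0.463,"ty": -0.223,"tz": -0.088,"spin": -80,"jaw": -1}
    - {"tx": 0.463,"ty": -0.223,"tz": -0.088,"spin": -80,"jaw": -1}
    - {"tx": 0.463,"ty": -0.223,"tz": -0.088,"spin": -80,"jaw": -1}
    - {"tx": 0.463,"ty": -0.223,"tz": -0.088,"spin": -80,"jaw": -1}
    - {"tx": 0.463,"ty": -0.223,"tz": -0.088,"spin": -80,"jaw": -1}
    - {"tx": 0.463,"ty": -0.223,"tz": -0.088,"spin": -80,"jaw": -1}
    - {"tx": 0.463,"ty": -0.223,"tz": -0.088,"spin": -80,"jaw": -1}
    - {"tx": 0.463,"ty": -0.223,"tz": -0.088,"spin": -80,"jaw": -1}
    - {"tx": 0.463,"ty": -0.223,"tz": -0.088,"spin": -80,"jaw": -1}
    - {"tx": 0.463,"ty": -0.223,"tz": -0.088,"spin": -80,"jaw": -1}

```text
t: 1.82
ee_pos: [549.8, -270.6, 300.5]
eef_rot: [[-0.083, 0.997, -0.0], [0.997, 0.083, 0.001], [0.001, -0.0, -1.0]]
force: [-0.4, -0.2, 0.9]
finger_gap: 95.3
```

Run:
```python
from h import *
w=snap('wrist','w1.png');t=snap('top');s=robot.state()
print(s['t'],s['ee_pos'],s['eef_rot'],s['joints'],s['force'],w['origin'],w['rotation'])
print(proj(w,[[550,-269,183],[550,-269,40]]))
i=np.vstack([w['color'],]);c=cv2.resize(t['color'][200:320,340:540],(640,384))
cv2.imwrite('pics/w1b.png',cv2.cvtColor(cv2.resize(np.vstack([i,c]),(444,600)),cv2.COLOR_RGB2BGR))
```

```text
1.925 [ 550.078 -270.372  300.481] [[-0.084  0.997 -0.   ]
 [ 0.997  0.084  0.001]
 [ 0.001  0.    -1.   ]] [-0.565  0.402  1.468  0.     1.272 -0.649] [-0.398  0.16   0.43 ] [ 543.335 -187.23   472.209] [[ 0.996 -0.08  -0.026]
 [ 0.084  0.951  0.297]
 [ 0.001 -0.298  0.955]]
[[316.176 227.519]
 [316.244 194.666]]
```

View pics/w1b.png

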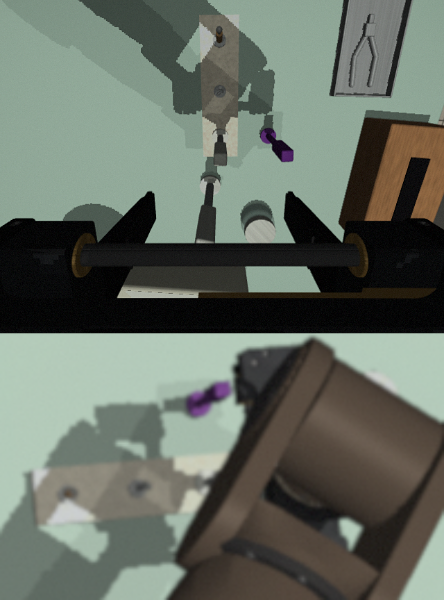

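The wrist view shows the presser at about full-frame (317,230), on the projected estimate, with its handle looking aligned with the jaws. I'll take one enlarged crop to centre it and check its turn.

Run:
```python
import cv2
a=cv2.imread('pics/w1.png');cv2.imwrite('pics/c2.png',cv2.resize(a[170:290,270:370],(500,600),interpolation=cv2.INTER_CUBIC))
```

```text
(no output)
```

View pics/c2.png

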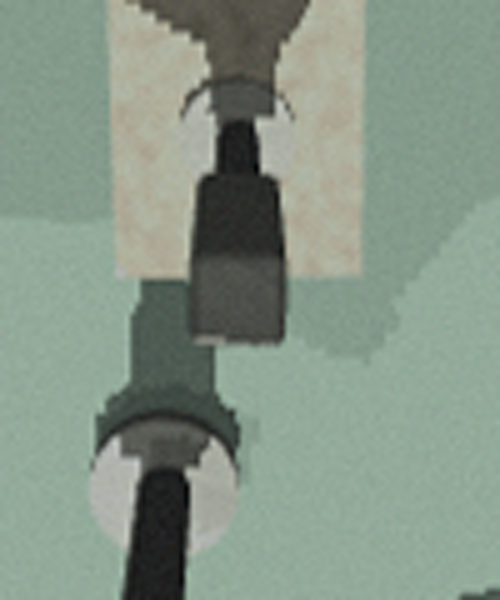

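>>> carry_out:
  rows:
    - {"tx": 0,"ty": 0.001,"tz": 0.06,"spin": 0,"jaw": -0.5}
    - {"tx": 0,"ty": 0.001,"tz": 0.12,"spin": 0,"jaw": -0.5}
    - {"tx": 0,"ty": 0.001,"tz": 0.14,"spin": 0,"jaw": -0.5}
    - {"tx": 0,"ty": 0.001,"tz": 0.14,"spin": 0,"jaw": -0.5}
    - {"tx": 0,"ty": 0.001,"tz": 0.14,"spin": 0,"jaw": 1}
    - {"tx": 0,"ty": 0.001,"tz": 0.14,"spin": 0,"jaw": 1}
    - {"tx": 0,"ty": 0.001,"tz": 0.14,"spin": 0,"jaw": 1}
    - {"tx": 0,"ty": 0.001,"tz": 0.14,"spin": 0,"jaw": 1}
    - {"tx": 0,"ty": 0.001,"tz": 0.14,"spin": 0,"jaw": 1}
    - {"tx": 0,"ty": 0.001,"tz": 0.14,"spin": 0,"jaw": 1}
    - {"tx": 0,"ty": 0.001,"tz": 0.14,"spin": 0,"jaw": 1}
    - {"tx": 0,"ty": 0.001,"tz": 0.14,"spin": 0,"jaw": 1}
  force: 8

```text
t: 3.42
ee_pos: [551.0, -270.2, 160.4]
eef_rot: [[-0.084, 0.997, -0.0], [0.997, 0.084, 0.001], [0.001, -0.0, -1.0]]
force: [-0.5, 0.7, 0.6]
finger_gap: 16.1
```

>>> carry_out:
  rows:
    - {"tx": 0,"ty": 0,"tz": -0.005,"spin": 0,"jaw": 1}
    - {"tx": 0,"ty": 0,"tz": -0.005,"spin": 0,"jaw": 1}
    - {"tx": 0.005,"ty": 0,"tz": -0.005,"spin": 0,"jaw": 1}
    - {"tx": 0.01,"ty": 0,"tz": -0.0047,"spin": 0,"jaw": 1}
    - {"tx": 0.014,"ty": 0,"tz": -0.0043,"spin": 0,"jaw": 1}
    - {"tx": 0.018,"ty": 0,"tz": -0.0039,"spin": 0,"jaw": 1}
    - {"tx": 0.022,"ty": 0,"tz": -0.0033,"spin": 0,"jaw": 1}
    - {"tx": 0.026,"ty": 0,"tz": -0.0026,"spin": 0,"jaw": 1}
    - {"tx": 0.03,"ty": 0,"tz": -0.0018,"spin": 0,"jaw": 1}
    - {"tx": 0.034,"ty": 0,"tz": -0.0007,"spin": 0,"jaw": 1}
    - {"tx": 0.034,"ty": 0,"tz": -0.0007,"spin": 0,"jaw": 1}
    - {"tx": 0.034,"ty": 0,"tz": -0.0007,"spin": 0,"jaw": 1}
  force: 3

```text
t: 4.92
ee_pos: [548.3, -236.3, 161.1]
eef_rot: [[-0.084, 0.997, -0.0], [0.997, 0.084, 0.001], [0.001, -0.0, -1.0]]
force: [0.1, -0.4, -0.6]
finger_gap: 16.2
```

Run:
```python
from h import *
w=snap('wrist','w2.png');s=snap('side','s2.png');print(robot.state()['force'],robot.state()['ee_pos'])
a=cv2.resize(w['color'],(400,300));b=cv2.resize(s['color'][100:250,290:490],(400,300))
cv2.imwrite('pics/c3.png',cv2.cvtColor(np.hstack([a,b]),cv2.COLOR_RGB2BGR))
```

```text
[-0.296  0.129 -0.066] [ 548.255 -236.404  161.176]
```

View pics/c3.png

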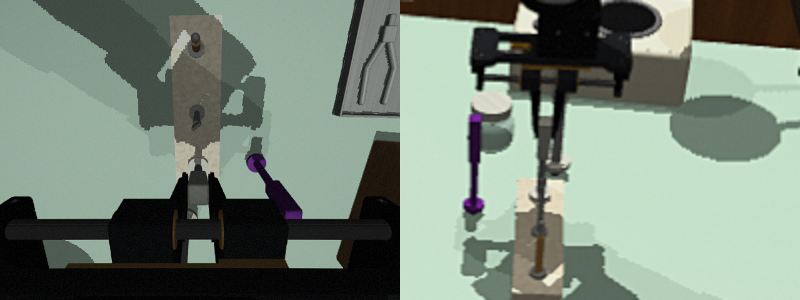

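>>> carry_out:
  rows:
    - {"tx": 0.034,"ty": 0,"tz": -0.001,"spin": 0,"jaw": 1}
    - {"tx": 0,"ty": 0,"tz": -0.05,"spin": 0,"jaw": 1}
  force: 20

```text
t: 5.28
ee_pos: [546.9, -233.1, 209.0]
eef_rot: [[-0.087, 0.996, -0.007], [0.996, 0.087, 0.005], [0.005, -0.006, -1.0]]
force: [0.8, -0.5, 0.8]
finger_gap: 15.7
```

I left a stray tx of 34 mm in the first row, so the tilt may have changed. I'll lift, spin and measure it from the side.

>>> carry_out:
  rows:
    - {"tx": 0,"ty": 0,"tz": -0.05,"spin": 0,"jaw": 1}
    - {"tx": 0,"ty": 0,"tz": -0.09,"spin": -10,"jaw": 1}
    - {"tx": 0,"ty": 0,"tz": -0.09,"spin": -90,"jaw": 1}
    - {"tx": 0,"ty": 0,"tz": -0.09,"spin": -90,"jaw": 1}
    - {"tx": 0,"ty": 0,"tz": -0.09,"spin": -90,"jaw": 1}
    - {"tx": 0,"ty": 0,"tz": -0.09,"spin": -90,"jaw": 1}
    - {"tx": 0,"ty": 0,"tz": -0.09,"spin": -90,"jaw": 1}
    - {"tx": 0,"ty": 0,"tz": -0.09,"spin": -90,"jaw": 1}
    - {"tx": 0,"ty": 0,"tz": -0.09,"spin": -90,"jaw": 1}
    - {"tx": 0,"ty": 0,"tz": -0.09,"spin": -90,"jaw": 1}
    - {"tx": 0,"ty": 0,"tz": -0.09,"spin": -90,"jaw": 1}
    - {"tx": 0,"ty": 0,"tz": -0.09,"spin": -90,"jaw": 1}

```text
t: 6.78
ee_pos: [547.4, -233.6, 299.0]
eef_rot: [[-0.996, -0.085, -0.007], [-0.085, 0.996, 0.005], [0.006, 0.005, -1.0]]
force: [0.2, -0.3, -0.6]
finger_gap: 16.2
```

Run:
```python
from h import *
w=snap('wrist','w3.png');s=snap('side','s3.png');st=robot.state();print(st['force'],st['ee_pos'],st['eef_rot'])
p=proj(s,st['ee_pos'])[0];print(p, proj(s,st['ee_pos']+[[34,0,-128],[0,0,-40]]))
x,y=int(p[0])-40,int(p[1])-30;print(x,y)
a=cv2.resize(w['color'],(400,300));b=cv2.resize(s['color'][y:y+120,x:x+80],(400,600),interpolation=cv2.INTER_CUBIC)
a=np.vstack([a,cv2.resize(s['color'][60:270,250:530],(400,300))])
cv2.imwrite('pics/c4.png',cv2.cvtColor(np.hstack([a,b]),cv2.COLOR_RGB2BGR))
```

```text
[ 0.017 -0.238 -0.612] [ 547.422 -233.61   298.96 ] [[-0.996 -0.086 -0.007]
 [-0.086  0.996  0.005]
 [ 0.006  0.005 -1.   ]]
[365.9   116.761] [[348.301 162.474]
 [364.759 132.187]]
325 86
```

View pics/c4.png

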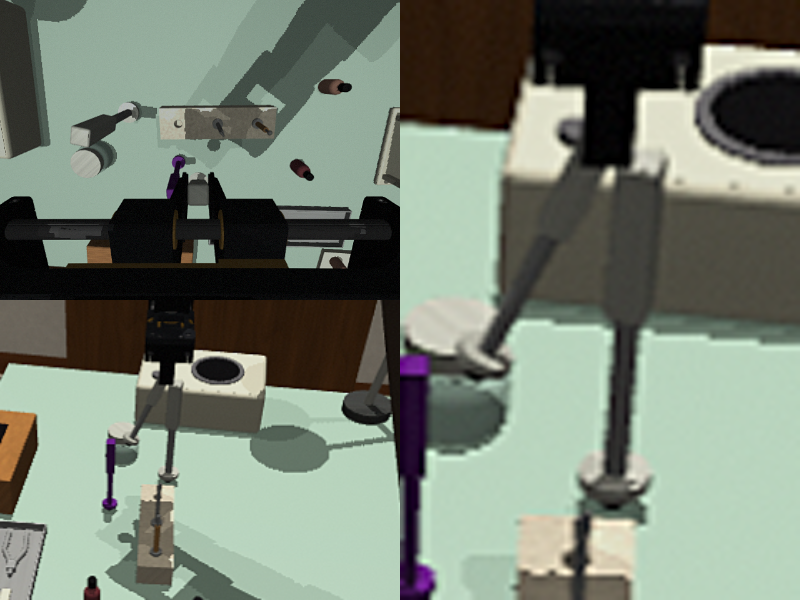

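The held tool leans too much: collar at side (341,156). I'll compute the tilt by intersecting its ray with the lean plane through the TCP.

```bash
cat >> h.py <<'E'
def tilt(s,st,u,v):
    n=np.array(st['eef_rot'])[:,1]; x=np.array(st['eef_rot'])[:,0]; T=np.array(st['ee_pos'])
    o,d=ray(s,u,v); X=o+d*(n@(T-o))/(n@d); r=X-T
    return X, np.linalg.norm(r), np.degrees(np.arctan2(-(r@x),-r[2]))
E
python3 - <<'E'
from h import *
s=snap('side');st=robot.state()
for cx,cy in [(480,352),(484,342),(515,285),(553,237)]: print(tilt(s,st,325+(cx-400)/5,86+cy/5))
E
```

```text
(array([ 599.045, -228.565,  189.941]), np.float64(120.77026715776479), np.float64(25.69949509295739))
(array([ 597.358, -228.741,  195.713]), np.float64(114.83283056842794), np.float64(26.169303274709304))
(array([ 584.15 , -230.051,  228.147]), np.float64(79.88989826077619), np.float64(27.755404352796692))
(array([ 567.976, -231.587,  254.856]), np.float64(48.74157799408376), np.float64(25.31336091328148))
```

>>> carry_out:
  rows:
    - {"tx": 0.06,"ty": 0,"tz": 0,"spin": 0,"jaw": 1}
    - {"tx": 0.108,"ty": 0,"tz": 0.01,"spin": 0,"jaw": 1}
    - {"tx": 0.108,"ty": 0,"tz": 0.06,"spin": 0,"jaw": 1}
    - {"tx": 0.108,"ty": 0,"tz": 0.12,"spin": 0,"jaw": 1}
    - {"tx": 0.108,"ty": 0,"tz": 0.16,"spin": 0,"jaw": 1}
    - {"tx": 0.108,"ty": 0,"tz": 0.164,"spin": 0,"jaw": 1}
    - {"tx": 0.1,"ty": 0,"tz": 0.164,"spin": 0,"jaw": 1}
    - {"tx": 0.096,"ty": 0,"tz": 0.164,"spin": 0,"jaw": 1}
    - {"tx": 0.092,"ty": 0,"tz": 0.164,"spin": 0,"jaw": 1}
    - {"tx": 0.088,"ty": 0,"tz": 0.164,"spin": 0,"jaw": 1}
    - {"tx": 0.085,"ty": 0,"tz": 0.164,"spin": 0,"jaw": 1}
    - {"tx": 0.082,"ty": 0,"tz": 0.164,"spin": 0,"jaw": 1}
    - {"tx": 0.079,"ty": 0,"tz": 0.164,"spin": 0,"jaw": 1}
    - {"tx": 0.077,"ty": 0,"tz": 0.164,"spin": 0,"jaw": 1}
    - {"tx": 0.077,"ty": 0,"tz": 0.164,"spin": 0,"jaw": 1}
  force: 5

```text
t: 8.8
ee_pos: [469.8, -239.4, 135.4]
eef_rot: [[-0.996, -0.086, -0.007], [-0.086, 0.996, 0.005], [0.006, 0.005, -1.0]]
force: [-0.2, 0.0, 0.3]
finger_gap: 16.0
```

Run:
```python
from h import *
s=snap('side','s4.png');st=robot.state();print(st['force'],st['ee_pos'])
p=proj(s,st['ee_pos'])[0];x,y=int(p[0])-40,int(p[1])-20;print(x,y)
b=cv2.resize(s['color'][y:y+90,x:x+90],(600,600),interpolation=cv2.INTER_CUBIC)
cv2.imwrite('pics/c5.png',cv2.cvtColor(b,cv2.COLOR_RGB2BGR))
```

```text
[-0.27   0.898  0.316] [ 469.684 -239.422  135.392]
353 157
```

View pics/c5.png

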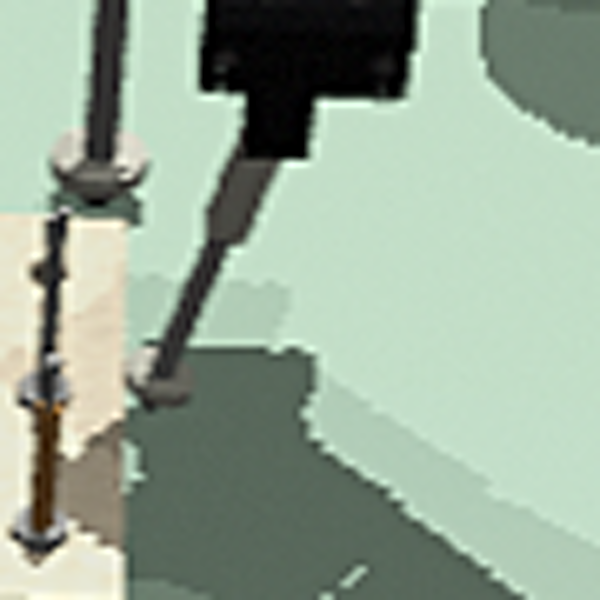

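Run:
```python
from h import *
s=snap('side');st=robot.state()
for cx,cy in [(159,380),(170,370),(195,309),(229,243)]: print(tilt(s,st,353+cx/6.667,157+cy/6.667))
print(proj(s,st['ee_pos']))
# fitted dark-axis midpoints by mask
g=cv2.cvtColor(s['color'],cv2.COLOR_RGB2GRAY)
pts=[]
for r in range(194,211):
    c=np.where(g[r,374:395]<110)[0]
    if len(c) and len(c)<9: pts.append((374+c.mean(),r)); 
Q=np.array([tilt(s,st,*p)[0] for p in pts]);x=np.array(st['eef_rot'])[:,0]
h=-(Q@x);print(len(pts),'slope',np.degrees(np.arctan(-np.polyfit(Q[:,2],h,1)[0])),[round(float(p[0]),1) for p in pts])
```

```text
(array([ 501.367, -236.066,   17.74 ]), np.float64(121.94682114352393), np.float64(15.48039975988075))
(array([ 497.583, -236.42 ,   23.043]), np.float64(115.85722243991691), np.float64(14.355324910342054))
(array([ 490.616, -237.183,   53.725]), np.float64(84.39443884363794), np.float64(14.789383232675869))
(array([ 480.766, -238.203,   86.073]), np.float64(50.620149739908584), np.float64(13.087737027322799))
[[393.831 177.619]]
15 slope 15.697469379097985 [385.0, 384.5, 384.0, 383.5, 383.0, 382.5, 382.0, 381.5, 381.0, 381.0, 380.5, 380.5, 379.5, 379.0, 377.5]
```

Tilt is now about 15° (14.8° from the grip line, 15.7° from the shaft slope). I'll tighten the grip, back off, rise and go to the lamp's front.

>>> carry_out:
  rows:
    - {"tx": 0,"ty": 0,"tz": 0,"spin": 0,"jaw": 1}
    - {"tx": 0.015,"ty": 0,"tz": 0,"spin": 0,"jaw": 1}
    - {"tx": 0.02,"ty": 0,"tz": -0.05,"spin": 0,"jaw": 1}
    - {"tx": 0.02,"ty": 0,"tz": -0.11,"spin": 0,"jaw": 1}
    - {"tx": 0.0,"ty": 0.03,"tz": -0.155,"spin": 0,"jaw": 1}
    - {"tx": -0.009,"ty": 0.453,"tz": -0.155,"spin": 0,"jaw": 1}
    - {"tx": -0.009,"ty": 0.453,"tz": -0.155,"spin": 0,"jaw": 1}
    - {"tx": -0.009,"ty": 0.453,"tz": -0.155,"spin": 0,"jaw": 1}
    - {"tx": -0.009,"ty": 0.453,"tz": -0.155,"spin": 0,"jaw": 1}
    - {"tx": -0.009,"ty": 0.453,"tz": -0.155,"spin": 0,"jaw": 1}
    - {"tx": -0.009,"ty": 0.453,"tz": -0.155,"spin": 0,"jaw": 1}
    - {"tx": -0.009,"ty": 0.453,"tz": -0.155,"spin": 0,"jaw": 1}
    - {"tx": -0.009,"ty": 0.453,"tz": -0.155,"spin": 0,"jaw": 1}
    - {"tx": -0.009,"ty": 0.453,"tz": -0.155,"spin": 0,"jaw": 1}
    - {"tx": -0.009,"ty": 0.453,"tz": -0.155,"spin": 0,"jaw": 1}
  force: 25

```text
t: 10.78
ee_pos: [440.8, 210.7, 292.8]
eef_rot: [[-0.996, -0.084, -0.007], [-0.084, 0.996, 0.005], [0.006, 0.005, -1.0]]
force: [-0.4, -0.5, -1.0]
finger_gap: 15.7
```

Run:
```python
from h import *
w=snap('wrist','w5.png');s=snap('side','s5.png');st=robot.state();print(st['force'],st['ee_pos'],st['eef_rot'],st['joints'])
D=np.array([558.1,222.8,83]);ps=proj(s,[D,st['ee_pos']]);pw=proj(w,[D,st['ee_pos']]);print(ps,pw,proj(w,[[505.5,274,133.8],[513,162.2,133.8],[608.7,282.4,162.3],[618.5,173.9,162.3]]))
a=cv2.resize(w['color'],(800,600))[:300]
b=cv2.resize(s['color'][225:375,270:470],(400,300),interpolation=cv2.INTER_CUBIC)
u,v=pw[0].astype(int);print(u,v);v0=max(v-37,0);u0=u-50
c=cv2.resize(w['color'][v0:v0+75,u0:u0+100],(400,300),interpolation=cv2.INTER_CUBIC);print(u0,v0)
cv2.imwrite('pics/c6.png',cv2.cvtColor(np.vstack([a,np.hstack([b,c])]),cv2.COLOR_RGB2BGR))
```

```text
[-0.373 -0.666 -0.275] [440.893 210.853 292.848] [[-0.996 -0.084 -0.006]
 [-0.084  0.996  0.005]
 [ 0.006  0.005 -1.   ]] [ 0.307  0.215  1.765  0.007  1.166 -1.351]
[[328.794 337.696]
 [401.488 264.892]] [[318.461 306.757]
 [318.824 293.95 ]] [[375.42  287.112]
 [261.35  285.461]
 [374.723 395.047]
 [264.757 395.883]]
318 306
268 269
```

View pics/c6.png

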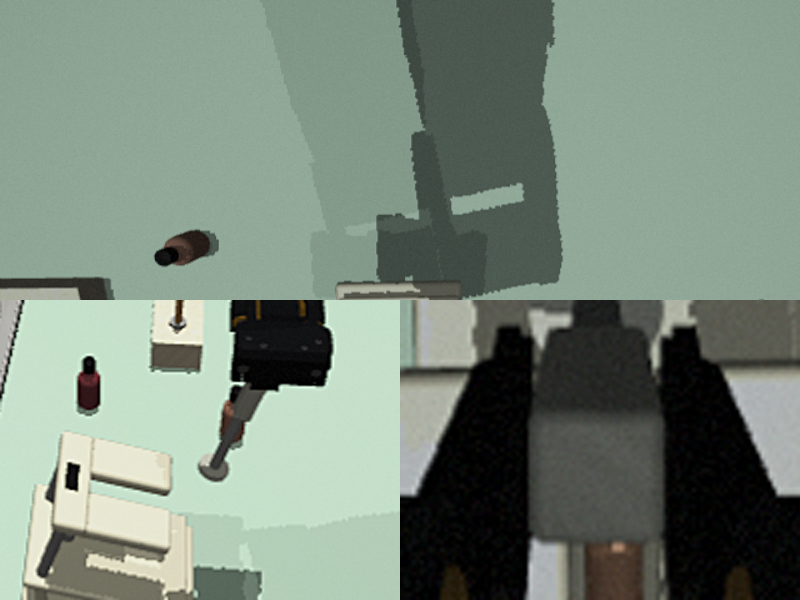

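The held presser hangs in front of the slot, its collar at side (376,309), and leans the right way. In the wrist view the handle covers the dot, but the brown finger shows below it at about (322,339). I'll refine the dot from the finger and slot pixels in the saved and new pictures.

Run:
```python
from h import *
t=snap('top');w=snap('wrist')
t1=cv2.cvtColor(cv2.imread('pics/t1.png'),cv2.COLOR_BGR2RGB).astype(int)
sub=t1[250:285,210:228]
print('top: R-B and gray rows 250..')
for r in range(250,282,1):
    print(r,' '.join('%3d/%2d'%(p.mean(),p[0]-p[2]) for p in t1[r,211:228]))
c=w['color'].astype(int)
print('wrist')
for r in (335,342,350,360): 
    print(r,' '.join('%3d/%2d'%(p.mean(),p[0]-p[2]) for p in c[r,296:346:2]))
D=np.array([558.1,222.8,83]);ax=np.array([.9659*.996,.9659*.087,.2588]);print(proj(w,[D,D+30*ax,D+50*ax]),proj(t,[D,D+10*ax]))
```

```text
top: R-B and gray rows 250..
250  95/ 9  98/ 9 100/ 9  99/11  96/11  89/17  96/36 115/48 120/49 113/30 141/14 161/ 9 165/ 8 165/ 8 165/ 7 168/ 6 166/ 7
251 117/12 128/14 128/13 129/13 126/14 117/18 111/37 121/51 120/52 109/33 137/13 160/ 9 166/ 7 165/ 7 166/ 8 166/ 7 165/ 7
252 131/13 151/15 154/16 154/14 153/16 141/17 120/36 119/50 119/52 110/33 136/13 160/ 8 166/ 8 165/ 6 165/ 6 165/ 7 166/ 6
253 127/13 151/16 158/16 160/17 159/16 151/18 123/31 118/48 122/52 122/40 139/17 160/ 8 165/ 7 168/ 6 165/ 7 166/ 7 165/ 6
254 123/12 148/15 157/16 159/15 160/17 152/17 122/28 115/46 126/53 131/48 143/22 158/10 165/ 9 168/ 7 165/ 7 165/ 7 166/ 8
255 124/12 146/16 158/16 157/16 159/16 150/15 118/24 111/45 125/54 130/50 137/26 154/11 165/ 9 166/ 9 167/ 8 164/ 7 166/ 6
256 122/12 144/15 158/15 157/16 158/16 150/15 119/20 112/40 125/50 130/47 129/27 150/13 162/ 8 165/ 8 165/ 7 164/ 7 166/ 8
257 120/12 143/14 158/16 159/16 159/16 151/16 124/17 126/27 138/35 139/32 129/20 147/14 162/ 9 164/ 8 165/ 6 166/ 7 165/ 7
258 117/11 141/15 157/17 159/16 159/16 153/16 137/14 144/19 155/20 151/17 132/13 142/13
[... 2983 characters left out ...]
/26  71/14  81/ 8  84/11  55/ 8   9/-3   0/ 0  10/ 2   2/-1   6/ 1
342   1/-3   0/ 0 173/-6 176/-5 179/-4 177/-3 145/17  69/ 8  85/ 9  49/18  47/27  53/29  57/29  61/30  61/32  52/26  70/14  89/ 9  76/ 9  93/11   4/ 0   2/-6  10/ 4   3/-5   4/-1
350   3/-7   3/ 2  68/-2  72/-1  63/-4  68/-1  56/ 5  25/ 2  68/-4  69/-4  24/ 5  24/ 9  29/10  22/10  25/13  19/ 4  69/-2  69/ 0  46/-1  59/ 5  13/ 0   4/ 1  11/-3  15/-1   6/-1
360  18/-2  15/-6  15/ 3  16/-3  15/-1   5/-5  11/-1  20/-2  20/-2  14/ 3  10/ 8  12/-2  10/-5  15/-1  14/ 2  12/ 0  18/ 0  17/ 1  14/-2  14/ 4  14/-1  15/ 2  10/ 0  12/ 1  14/ 2
[[318.151 306.568]
 [318.234 332.334]
 [318.289 349.447]] [[221.757 262.131]
 [221.288 257.888]]
```

>>> carry_out:
  rows:
    - {"tx": -0.005,"ty": 0.002,"tz": 0.05,"spin": 0,"jaw": 1}
    - {"tx": -0.01,"ty": 0.004,"tz": 0.09,"spin": 0,"jaw": 1}
    - {"tx": -0.01,"ty": 0.004,"tz": 0.09,"spin": 0,"jaw": 1}
    - {"tx": -0.01,"ty": 0.004,"tz": 0.09,"spin": 0,"jaw": 1}

```text
t: 11.48
ee_pos: [450.5, 216.4, 204.1]
eef_rot: [[-0.996, -0.084, -0.005], [-0.084, 0.996, 0.005], [0.005, 0.006, -1.0]]
force: [-0.5, 0.1, -0.1]
finger_gap: 15.7
```

Run:
```python
from h import *
w=snap('wrist','w6.png');s=snap('side','s6.png');st=robot.state();print(st['t'],st['force'],st['ee_pos'],st['eef_rot'])
D=np.array([559.5,225.5,83]);ps=proj(s,[D,st['ee_pos']]);print(ps,proj(w,[D,st['ee_pos']]))
a=cv2.resize(w['color'][220:460,180:460],(466,400),interpolation=cv2.INTER_CUBIC)
b=cv2.resize(s['color'][275:400,270:430],(512,400),interpolation=cv2.INTER_CUBIC)[:,:334]
cv2.imwrite('pics/c7.png',cv2.cvtColor(np.hstack([a,b]),cv2.COLOR_RGB2BGR))
```

```text
11.575 [ 0.268 -0.228  0.093] [450.545 216.535 204.435] [[-0.996 -0.084 -0.004]
 [-0.084  0.996  0.006]
 [ 0.003  0.006 -1.   ]]
[[327.868 338.712]
 [390.582 301.327]] [[316.779 344.005]
 [318.715 293.997]]
```

View pics/c7.png

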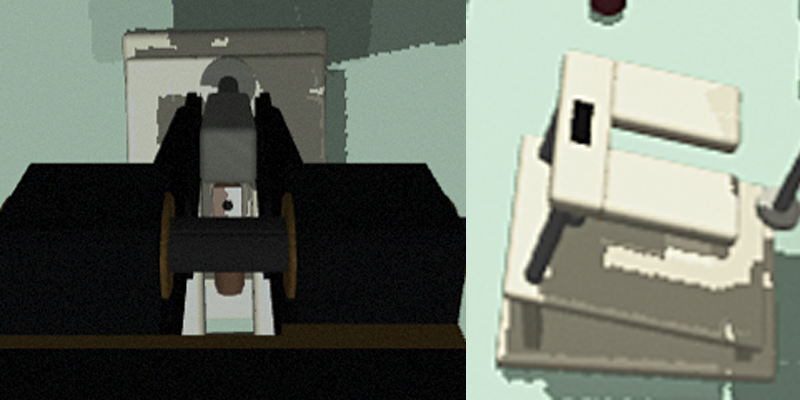

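The wrist view shows the black dot at about (317,343); my estimate projects to (316.8,344.0). Collar, handle and dot share a column. I'll compute the centroid and the slide.

Run:
```python
from h import *
w=snap('wrist');s=snap('side');g=cv2.cvtColor(w['color'],cv2.COLOR_RGB2GRAY)
y0,x0=335,308;q=g[y0:352,x0:326].astype(int)
m=(q<70).astype(np.uint8);n,l,stt,c=cv2.connectedComponentsWithStats(m);print(stt,c+[x0,y0])
i=min(range(1,n),key=lambda k:np.hypot(*(c[k]+[x0,y0]-[316.8,343])));d=c[i]+[x0,y0];X=onz(w,*d,83);print('dot',X)
st=robot.state();print(st['ee_pos'])
# side: shaft slope, tilt now (dark shaft near px)
gs=cv2.cvtColor(s['color'],cv2.COLOR_RGB2GRAY);pts=[]
for r in range(318,342):
    cc=np.where(gs[r,360:400]<100)[0]; 
    if 2<len(cc)<9: pts.append((360+cc.mean(),r))
print([(round(float(a),1),r) for a,r in pts]);Q=np.array([tilt(s,st,*p)[0] for p in pts]);h=-(Q@np.array(st['eef_rot'])[:,0])
print(np.degrees(np.arctan(-np.polyfit(Q[:,2],h,1)[0])),[tilt(s,st,*p)[2] for p in pts[-3:]])
```

```text
[[  0   0  18  16 242]
 [  5   5   7   6  31]
 [  0  15  18   2  33]] [[316.628 342.066]
 [316.032 342.258]
 [316.    350.545]]
dot [558.196 224.862  83.   ]
[450.325 216.516 204.091]
[(380.5, 318), (378.0, 320), (377.5, 321), (377.0, 322), (376.0, 323), (376.0, 324), (375.0, 325), (375.0, 326), (374.0, 327), (374.0, 328), (373.0, 329), (373.0, 330), (372.0, 331), (371.5, 332), (371.0, 333), (370.0, 334), (370.0, 335), (369.5, 336), (369.5, 337), (369.0, 338), (368.1, 339), (367.1, 341)]
14.450166861449246 [np.float64(16.222019232444275), np.float64(16.465087093109535), np.float64(16.287229511499937)]
```

>>> carry_out:
  rows:
    - {"tx": -0.015,"ty": 0,"tz": -0.004,"spin": 0,"jaw": 1}
    - {"tx": -0.03,"ty": 0,"tz": -0.008,"spin": 0,"jaw": 1}
    - {"tx": -0.045,"ty": 0,"tz": -0.0115,"spin": 0,"jaw": 1}
    - {"tx": -0.06,"ty": 0,"tz": -0.015,"spin": 0,"jaw": 1}
    - {"tx": -0.071,"ty": 0,"tz": -0.018,"spin": 0,"jaw": 1}
    - {"tx": -0.071,"ty": 0,"tz": -0.018,"spin": 0,"jaw": 1}
    - {"tx": -0.071,"ty": 0,"tz": -0.018,"spin": 0,"jaw": 1}

```text
t: 12.55
ee_pos: [520.7, 222.4, 221.6]
eef_rot: [[-0.996, -0.085, -0.005], [-0.085, 0.996, 0.005], [0.004, 0.006, -1.0]]
force: [-0.0, 0.2, -0.7]
finger_gap: 15.8
```

Run:
```python
from h import *
w=snap('wrist','w7.png');s=snap('side','s7.png');st=robot.state();print(st['t'],st['force'],st['ee_pos'],st['eef_rot'],st['joint_torque'])
D=np.array([558.6,225.2,83]);T=st['ee_pos'];print(proj(s,[D,T]),proj(w,[D,T]))
a=cv2.resize(w['color'][220:400,240:390],(400,480),interpolation=cv2.INTER_CUBIC)
b=cv2.resize(s['color'][275:395,270:370],(400,480),interpolation=cv2.INTER_CUBIC)
cv2.imwrite('pics/c8.png',cv2.cvtColor(np.hstack([a,b]),cv2.COLOR_RGB2BGR))
```

```text
12.65 [-0.81  -0.597 -1.129] [520.697 222.448 221.77 ] [[-0.996 -0.085 -0.005]
 [-0.085  0.996  0.005]
 [ 0.004  0.006 -1.   ]] [ -0.077 -54.271 -25.248  -0.001   0.089   0.001]
[[328.352 338.653]
 [351.258 292.208]] [[316.443 264.179]
 [318.651 293.715]]
```

View pics/c8.png

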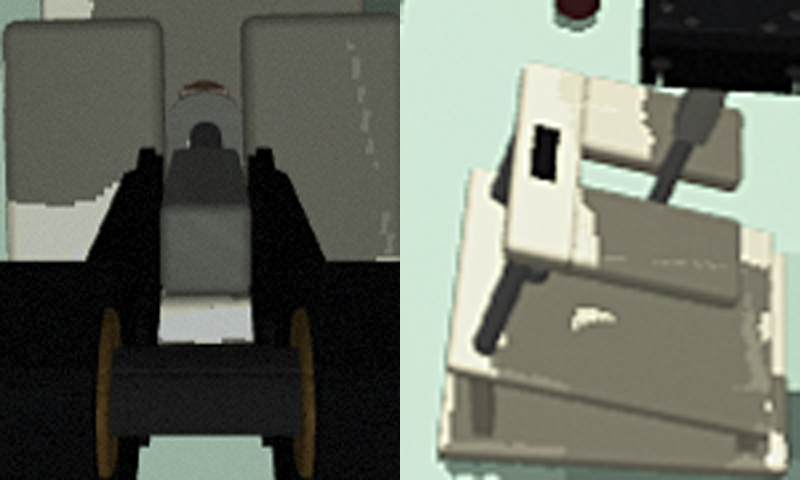

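Run:
```python
from h import *
w=snap('wrist');T=robot.state()['ee_pos'];g=cv2.cvtColor(w['color'],cv2.COLOR_RGB2HSV)
print([tuple(int(k) for k in w['color'][r,317]) for r in range(240,274,1)])
th=np.radians(15);yx=np.array([.9964,.085,0]);Z=-np.sin(th)*yx+np.array([0,0,np.cos(th)]);X=np.cos(th)*yx+np.array([0,0,np.sin(th)])
tip=T-132*Z;D=np.array([558.6,225.2,83])
print('tip',tip,'dotframe',(tip-D)@X,(tip-D)@Z)
print('collar front bottom/top rim',proj(w,[tip+12*Z-14*X,tip+18*Z-14*X]),'finger end',proj(w,[D-12*X,D-12*X-8*Z]),'shaft front at collar',proj(w,[tip+18*Z-5*X]))
w6=cv2.cvtColor(cv2.imread('pics/w6.png'),cv2.COLOR_BGR2RGB);print([tuple(int(k) for k in w6[r,317]) for r in range(246,274)])
```

```text
[(94, 96, 86), (96, 97, 86), (91, 91, 80), (91, 93, 80), (94, 94, 84), (94, 92, 79), (93, 96, 84), (86, 90, 79), (91, 91, 82), (91, 89, 80), (66, 60, 54), (54, 38, 28), (53, 42, 33), (53, 47, 43), (73, 74, 70), (87, 90, 85), (86, 89, 85), (83, 85, 79), (89, 87, 85), (87, 92, 87), (85, 90, 81), (86, 89, 83), (88, 93, 86), (88, 92, 85), (90, 94, 90), (70, 71, 70), (21, 26, 27), (32, 31, 31), (34, 38, 34), (26, 26, 27), (30, 30, 29), (27, 28, 29), (32, 33, 34), (29, 30, 30)]
tip [554.794 225.359  94.332] dotframe -0.7173859130833179 11.92365728619512
collar front bottom/top rim [[317.058 249.772]
 [317.103 250.298]] finger end [[316.361 250.866]
 [316.323 250.218]] shaft front at collar [[317.115 261.208]]
[(84, 85, 75), (87, 89, 78), (84, 85, 74), (88, 90, 80), (88, 90, 80), (91, 92, 81), (77, 79, 69), (54, 53, 47), (66, 67, 62), (89, 89, 86), (87, 90, 85), (84, 86, 80), (83, 86, 79), (84, 83, 80), (79, 85, 78), (82, 86, 83), (87, 89, 84), (90, 92, 86), (87, 90, 86), (67, 64, 62), (27, 24, 29), (29, 33, 29), (29, 31, 29), (27, 31, 26), (26, 27, 25), (29, 30, 31), (26, 28, 26), (31, 31, 30)]
```

Against the finger's front end in the same wrist picture (predicted 250.5, seen 250.3), the collar sits about 3 mm too far back. I'll shift it 2.5 mm towards the front, then approach along the nail normal.

>>> carry_out:
  rows:
    - {"tx": 0.0025,"ty": 0,"tz": 0.0006,"spin": 0,"jaw": 1}
    - {"tx": 0.0025,"ty": 0,"tz": 0.0006,"spin": 0,"jaw": 1}
    - {"tx": 0.0012,"ty": 0,"tz": 0.0054,"spin": 0,"jaw": 1}
    - {"tx": 0.0002,"ty": 0,"tz": 0.0093,"spin": 0,"jaw": 1}
    - {"tx": 0.0002,"ty": 0,"tz": 0.0093,"spin": 0,"jaw": 1}
    - {"tx": 0.0002,"ty": 0,"tz": 0.0093,"spin": 0,"jaw": 1}

```text
t: 13.45
ee_pos: [520.6, 222.5, 212.5]
eef_rot: [[-0.996, -0.085, -0.005], [-0.085, 0.996, 0.005], [0.004, 0.006, -1.0]]
force: [0.4, 0.8, -0.2]
finger_gap: 15.8
```

```bash
cat > f.py <<'E'
from h import *
F=[]
for k in range(6):
    w=snap('wrist');F.append(robot.state()['force'])
F=np.array(F);st=robot.state();print(st['t'],F.mean(0),F.std(0),st['ee_pos'],st['finger_gap'])
print('collar col',[int(w['color'][r,317].mean()) for r in range(246,270)])
E
python3 f.py
```

```text
13.75 [-0.06   0.01  -0.594] [0.418 0.233 0.368] [520.534 222.494 212.62 ] 15.66135710179603
collar col [89, 89, 92, 90, 89, 91, 93, 72, 59, 89, 88, 85, 88, 89, 85, 86, 88, 89, 92, 67, 20, 35, 31, 31]
```

>>> carry_out:
  rows:
    - {"tx": -0.0005,"ty": 0,"tz": 0.002,"spin": 0,"jaw": 1}
    - {"tx": -0.001,"ty": 0,"tz": 0.004,"spin": 0,"jaw": 1}
    - {"tx": -0.001,"ty": 0,"tz": 0.004,"spin": 0,"jaw": 1}

```text
t: 14.12
ee_pos: [521.6, 222.6, 208.6]
eef_rot: [[-0.996, -0.085, -0.004], [-0.085, 0.996, 0.005], [0.004, 0.006, -1.0]]
force: [-0.7, -0.4, 0.9]
finger_gap: 15.9
```

```bash
python3 f.py
```

```text
14.425 [ 0.001 -0.197  1.55 ] [0.641 0.178 0.311] [521.525 222.635 208.687] 15.705681988883818
collar col [90, 93, 93, 92, 93, 87, 90, 79, 58, 80, 89, 89, 86, 88, 86, 87, 87, 87, 89, 71, 28, 27, 29, 30]
```

Contact: Fz is up about 2.1 N, which means about 3 mm of sink. I'll press 1.8 mm further and average more readings.

>>> carry_out:
  rows:
    - {"tx": -0.0002,"ty": 0,"tz": 0.0009,"spin": 0,"jaw": 1}
    - {"tx": -0.0005,"ty": 0,"tz": 0.0017,"spin": 0,"jaw": 1}
    - {"tx": -0.0005,"ty": 0,"tz": 0.0017,"spin": 0,"jaw": 1}
    - {"tx": -0.0005,"ty": 0,"tz": 0.0017,"spin": 0,"jaw": 1}

```text
t: 14.92
ee_pos: [522.0, 222.7, 207.0]
eef_rot: [[-0.996, -0.085, -0.004], [-0.085, 0.996, 0.005], [0.004, 0.006, -1.0]]
force: [-1.0, -0.6, 2.2]
finger_gap: 15.5
```

```bash
sed -i 's/range(6)/range(14)/' f.py; python3 f.py
python3 - <<'E'
from h import *
w=snap('wrist','w9.png');s=snap('side','s9.png');st=robot.state()
g=cv2.cvtColor(s['color'],cv2.COLOR_RGB2GRAY);p=proj(s,st['ee_pos'])[0];print(p,st['wrist_torque'])
a=cv2.resize(w['color'][220:400,240:390],(400,480),interpolation=cv2.INTER_CUBIC)
b=cv2.resize(s['color'][275:395,270:370],(400,480),interpolation=cv2.INTER_CUBIC)
cv2.imwrite('pics/c9.png',cv2.cvtColor(np.hstack([a,b]),cv2.COLOR_RGB2BGR))
E
```

```text
15.625 [-0.429  0.309  2.175] [0.44  0.483 0.404] [522.037 222.67  206.998] 15.705558033805067
collar col [97, 86, 83, 89, 90, 94, 91, 73, 60, 80, 88, 87, 90, 87, 91, 90, 90, 87, 93, 71, 27, 25, 30, 30]
[350.124 297.73 ] [ 0.156 -0.132  0.05 ]
```

View pics/c9.png

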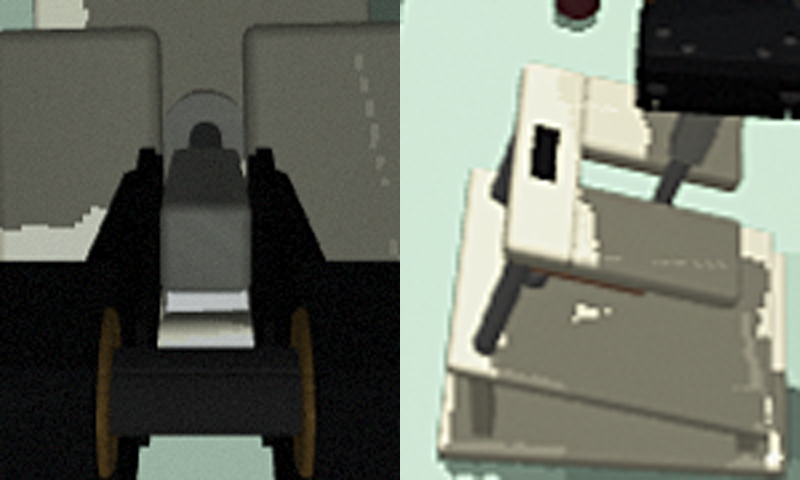

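The presser is in the slot with its shaft clear on both sides, and the collar is under the hood. The force implies about 4.3 mm of sink, so I'll make one last small nudge.

>>> carry_out:
  rows:
    - {"tx": -0.0002,"ty": 0,"tz": 0.0007,"spin": 0,"jaw": 1}
    - {"tx": -0.0002,"ty": 0,"tz": 0.0007,"spin": 0,"jaw": 1}
    - {"tx": -0.0002,"ty": 0,"tz": 0.0007,"spin": 0,"jaw": 1}
    - {"tx": -0.0002,"ty": 0,"tz": 0.0007,"spin": 0,"jaw": 1}

```text
t: 16.23
ee_pos: [522.2, 222.7, 206.3]
eef_rot: [[-0.996, -0.085, -0.004], [-0.085, 0.996, 0.005], [0.004, 0.006, -1.0]]
force: [-0.3, -0.4, 2.2]
finger_gap: 16.1
```

```bash
python3 f.py
python3 - <<'E'
from h import *
s=snap('side');st=robot.state();g=cv2.cvtColor(s['color'],cv2.COLOR_RGB2GRAY)
pts=[]
for r in range(306,325):
    c=np.where(g[r,328:352]<75)[0]
    if 2<len(c)<12: pts.append((328+c.mean(),r,len(c)))
print([(round(float(a),1),r,n) for a,r,n in pts]);print([round(float(tilt(s,st,a,r)[2]),1) for a,r,n in pts],st['dq'])
E
```

```text
16.925 [-0.541 -0.018  2.707] [0.405 0.412 0.569] [522.201 222.7   206.289] 15.944120458904369
collar col [90, 91, 88, 88, 86, 88, 91, 70, 57, 79, 89, 86, 88, 87, 84, 88, 87, 93, 94, 69, 22, 32, 34, 33]
[(341.7, 308, 3), (343.7, 309, 3), (341.2, 315, 5), (337.2, 316, 6), (336.0, 317, 9), (337.5, 318, 8), (338.5, 319, 6), (339.6, 320, 8), (341.5, 321, 8), (336.0, 322, 5), (336.0, 323, 5), (335.5, 324, 4)]
[25.9, 18.2, 16.3, 22.5, 23.2, 19.8, 17.3, 14.8, 11.3, 18.5, 17.7, 17.7] [-0.001 -0.001 -0.001  0.    -0.     0.   ]
```

```bash
python3 -c "
from bench import robot
print(robot.job_done())"
```

```text
the job is handed in; nothing more can be done
None
```

I took the small grey presser from the stand's -y hole, slid it into the lamp's slot from the front, and pressed it on the nail. I handed the job in at about 17 s, with the arm still and the presser held in the gripper.

**Mistake on the way:** a wrong number in one move tilted the presser to about 26° in the grip. Moves only allow spin about the tool's axis, so I had to set the 15° tilt inside the grip. I corrected it by pushing the collar lightly against the side of the stand.

**Last checks:**
- **Press:** the averaged force gives about 3.4 N along the presser's axis, or about 5 mm of sink (±0.6 mm).
- **Sideways force:** it matches the tilt alone, so I saw no sign of leaning on the hood. In the wrist picture the shaft is about 1 mm off the slot's centre and clear on both sides.
- **Tip on the dot:** in the wrist picture the tip is about 0.6 mm to the side of the dot. Lengthwise it should be within 1–2 mm, but I could not see the dot under the collar.
- **Tilt:** measurements before pressing disagreed slightly, between 14.4° and 16.4°. My last side-view check after pressing was too cluttered to use.
- **Other things:** I saw nothing else moved in the pictures, but I did not check every item at the end.

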